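# Pack the foot-care kit into its box

## Robot

A 6-joint arm with a two-finger parallel gripper is mounted at the origin on the work surface. World frame = base frame: x ahead of the robot, y to its left, z up, the work surface at z = 0. Lengths are in m, angles in rad, forces in N, time in s.
With the tool pointing down it reaches from about 0.375 to 0.925 m from the base axis. Payload 5.7 kg.
Tool frame: the origin (TCP) lies midway between the tips of the shut fingers; the grasp point (between the pads) lies 19 mm behind it; z points along the fingers, y is the line along which they close (so a half turn about z gives the same grasp; the last joint's range is limited). The gripper opens to 88 mm and grips with 3 to 60 N. Pads are 20 mm wide; open, the fingers measure 115 mm over their backs; the gripper's body (75 mm by 178 mm) begins 61 mm behind the grasp point.
Start: joints at [-1.443, 0.359, 1.51, -0, 1.272, -0.115], TCP at [0.144, -0.582, 0.223] pointing down, gripper open.
Joint ranges: [-2.97, 2.97], [-1.01, 2.36], [0.21, 2.38], [-0.96, 4.11], [0.2, 2.71], [-2.98, 2.98]. Speed limits (rad/s): [2.39, 2.39, 3.14, 3.14, 3.14, 3.14].

## Interface

Orientations are given as a unit quaternion [x, y, z, w].
In Python, from bench import move_ptp, servo_line, goto_joints, move_gripper, sleep, inverse_kinematics, capture, PlanningError, close_job, spot_in, silhouettes, current_clock, current_joint_pos, current_qvel, current_joint_torque, current_position, current_orientation, current_force, current_torque, current_finger_gap, current_grip_force gives the robot as it stands. Calls block until the motion is done:
- move_ptp(position, orientation): joint-space move of the TCP to a pose.
- servo_line(position, orientation=None, rate=0.15, contact_N=None): straight line of the TCP; orientation=None keeps the orientation; rate is the mean speed in m/s. With contact_N (N) it stops when the force on the tool has changed by that much, and returns True; else False.
- goto_joints(angles): joint-space move.
- move_gripper(opening): finger opening in m; the grip force is fixed at half the most; returns when the fingers have stopped.
- sleep(seconds).
- inverse_kinematics(position, orientation): joint angles nearest the present ones, or None.
- capture(name): name is "side" or "top" or "wrist"; returns a dict with "image" (384x512x3 uint8, blue, green, red), "range_z" (384x512 float32, m along the optical axis (not along the pixel's ray), 0 where there is no reading), "intrinsics" (3x3 intrinsics, pixels), "R" (3x3) and "t" (3): a world point X has camera coordinates R X + t. Camera axes: x right, y down, z forward; pixel columns grow to the right and rows downward; lengths in m; the calibration is good to about 2 mm. The wrist camera is an equidistant fisheye: a pixel r from the principal point sees the ray r / f radians off the axis. A picture is of the moment at which its call begins.
A pose or a line that the arm cannot do raises PlanningError and nothing moves.
- close_job(): hands the job in; it is judged then, once.
Trained networks look in the newest picture that a camera, given by its name, has taken for a name from the list of things; names that differ only in an ending like _2 or _b are one class to them, and where a whole thing is asked for, a point or a joint stands for the part that bears it (a point fixed in the world has none). Each returns a list of dicts, best first, with "conf" (0 to 1); they miss things now and then, are a little off and sometimes report something else, mostly with a low value. They report only what shows in the picture. A call takes as long as a camera call. They do not tell look-alikes from the thing itself.
- spot_in(camera, query): "xy" ([column, row] in pixels, amid what is visible of it).
- silhouettes(camera, query): "region" (384x512 bool, what is visible of it) and "xy" ([column, row] in pixels, amid what is visible of it).
Readings, each from a call of its own:
- current_clock(): time.
- current_joint_pos(): joint angles.
- current_qvel(): joint speeds.
- current_joint_torque(): joint torques, N m.
- current_position(): TCP position.
- current_orientation(): TCP orientation.
- current_force(): force on the tool from outside, world axes, zero at the start.
- current_torque(): the same for the moment, N m.
- current_finger_gap(): finger opening in m.
- current_grip_force(): force on a finger pad.
Only numpy, scipy, OpenCV 4.12 (cv2) and the standard library are available. Lean on these libraries where they do the work, as an engineer would, in place of code of your own. Each camera call takes 0.05 s, during which the arm holds its last target. There are 200 camera calls.

## Task

Pack the foot-care kit into the open clear box, each piece lying flat in its own bay and the cork and the pumice the right way up: the ridged roller in the middle long bay, the double-knobbed stick in the outer long bay, the cork block in the larger short bay and the pumice stone in the smaller one. Set the pieces down, do not drop them. The smooth roller, the bowl mallet and the cork coaster are not part of the kit: leave them, the bowl and the pot where they are.

Things in the scene. Friction and masses are not known exactly. Their poses are not given: they have to be found in the camera images.
- kit_box: Fixed open translucent box, 180 (x) by 248 (y) by 26 mm high, clips on its y sides. Origin: centre of its underside, z up. Floor top at 4 mm, dividers at 18; walls 4 thick. Bays (clear x by y, mm; centre x, y): outer long (stick) 172 by 74 at (0, -83); middle long (ridged roller) 172 by 68 at (0, -8); larger short (cork) 94 by 90 at (-39, 75); smaller short (pumice) 74 by 90 at (49, 75).
- ridged_roller: Loose grey hard silicone foot roller with five raised rings and deep grooves between them, lying level. 130 mm long along its x; eight-sided end flanges 50 mm across the flats (it does not roll away); rings 48 mm in diameter, one of them at mid-length (grip there), grooves 32 mm. About 0.24 kg. Origin: on its axis at mid-length, 25 mm above what it lies on.
- plain_roller: Does not belong to the kit. Loose grey hard silicone roller of the same length and end flanges, but with a plain smooth barrel 46 mm in diameter. Origin: on its axis at mid-length, 25 mm above the bench; long axis x.
- reflex_stick: Loose pale wooden reflexology stick, 138 mm long along its x, the same at both ends: a smooth 20 mm round shaft (76 mm long, in the middle) with an eight-sided knob, 28 mm across the flats, and a blunt tip at each end. About 0.07 kg. Origin: on its axis at mid-length, 14 mm above what it lies on.
- bowl_mallet: Does not belong to the kit. Loose pale wooden singing bowl mallet, 150 mm long along its x: one thick eight-sided head, 36 mm across and 56 mm long, at its -x end, a slender 16 mm handle with a small 20 mm ball end at +x. Origin: on its axis near mid-length, 18 mm above the bench.
- cork_block: Loose rounded cork block, 76 (x) by 48 (y) by 45 mm high, about 0.06 kg. Origin: centre of its underside; z up.
- cork_coaster: Does not belong to the kit. Loose flat square cork coaster, 90 by 90 by 8 mm. Origin: centre of its underside.
- pumice: Loose rounded grey pumice stone with dark pores on top, 56 (x) by 40 (y) by 30 mm high, about 0.05 kg. Origin: centre of its underside; z up.
- singing_bowl: Bystander: loose brass bowl, 108 mm across, 50 mm high. Origin: centre of its underside.
- ceramic_pot: Bystander: loose white ceramic pot, 90 mm across, 80 mm high, standing on a round wooden turntable 210 mm across and 26 mm high. Origin: centre of its underside.
Things that resemble listed ones, but are neither listed nor needed, are in the scene too. Leave any green look-alike of the reflex_stick alone.

How it is judged:
By the outcome, as a careful person would: the job done as asked, in the order asked, and still so for the second after the job is handed in, with the robot touching nothing.
It also fails if it takes over 112 s, if anything falls off the work surface, if the arm or the gripper's body presses on something with over 40 N, if the wrist force passes 120 N, or if a joint passes its speed limit or range.

## Working session

There is one attempt and no reset: what is moved stays moved. The work goes in short steps, each a Python script; the robot and the scene stay as the last script left them, time stands still between calls to the robot, and variables do not carry over. Pictures are saved under pics/ and viewed, at most 14 in all, crops included, and the job is handed in when it is done.

```bash
mkdir -p pics; ls; python3 - <<'E'
from bench import *
import cv2,numpy as np
c=capture("top"); s=capture("side")
cv2.imwrite("pics/top.png",cv2.resize(c["image"],(800,600),interpolation=cv2.INTER_CUBIC)); cv2.imwrite("pics/side.png",cv2.resize(s["image"],(800,600)))
np.savez("top.npz",**c)
print(c["R"],c["t"],c["intrinsics"])
for q in "kit_box ridged_roller plain_roller reflex_stick bowl_mallet cork_block cork_coaster pumice singing_bowl ceramic_pot".split():
    print(q,[(np.round(d["xy"]),round(d["conf"],2)) for d in spot_in("top",q)])
print(current_clock())
E
```

```text
pics
[[ 0.00978333 -0.99987367  0.01252727]
 [-0.99163696 -0.01131347 -0.12856182]
 [ 0.12868731 -0.01116475 -0.99162237]] [-0.10485335  0.52910559  1.00004024] [[354.85566144   0.         254.20555825]
 [  0.         354.85566144 193.94619168]
 [  0.           0.           1.        ]]
kit_box [(array([223., 185.]), 0.93), (array([122., 259.]), 0.23)]
ridged_roller [(array([363., 210.]), 0.97)]
plain_roller [(array([ 80., 210.]), 0.83)]
reflex_stick [(array([313., 192.]), 0.89), (array([423., 195.]), 0.66), (array([354., 282.]), 0.57)]
bowl_mallet [(array([122., 254.]), 0.68)]
cork_block [(array([128., 190.]), 0.59)]
cork_coaster [(array([260., 121.]), 0.95), (array([313., 186.]), 0.38)]
pumice [(array([314., 254.]), 0.84)]
singing_bowl [(array([212., 115.]), 0.83)]
ceramic_pot [(array([141., 114.]), 0.98)]
0.6
```

View pics/top.png

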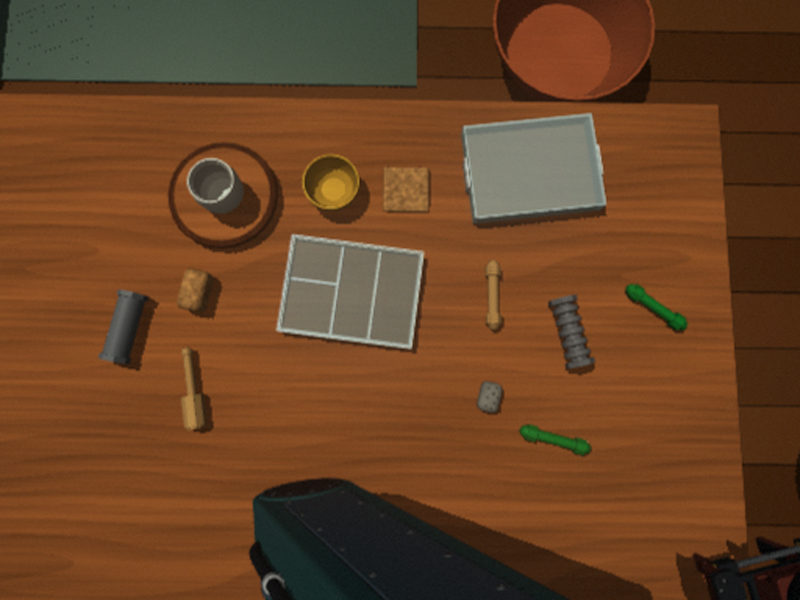

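View pics/side.png

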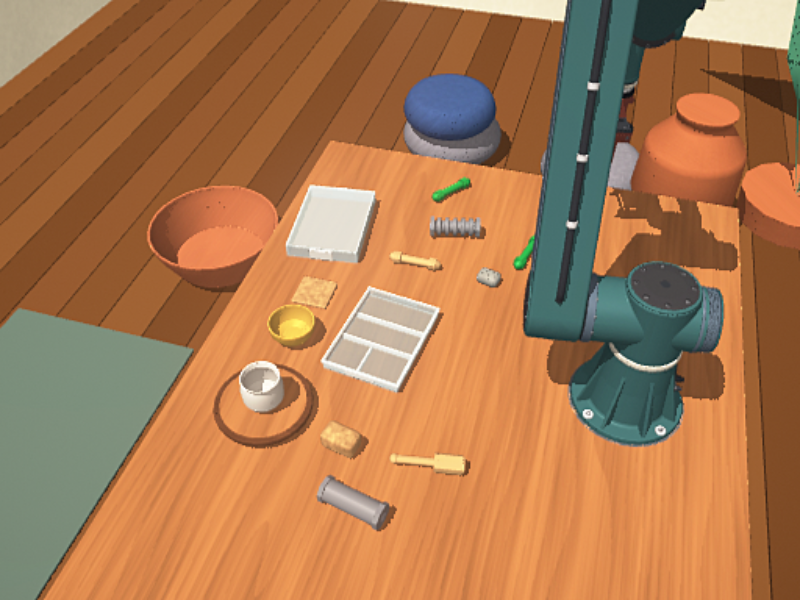

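The top view (800x600) shows the box at (350,292), with the short bays on its left and the larger one lower (nearer the robot).

- **Rollers:** (572,333) has rings and (125,327) is smooth, so I take the first.
- **Sticks:** (492,296) is pale with two knobs. (655,307) and (555,440) are green, and (192,390) is the mallet, so I take the first.
- **Cork:** (195,290) is the block and (406,190) the flat coaster.
- **Pumice:** (489,397).

The pot is at (215,185), and the clear tray at (535,168) has no bays. Next I measure and confirm with a crop.

```bash
cat > h.py <<'E'
from bench import *
import numpy as np, cv2
def cloud(c):
    v,u=np.mgrid[:384,:512]; z=c["range_z"]; K=c["intrinsics"]
    P=np.stack([(u-K[0,2])/K[0,0]*z,(v-K[1,2])/K[1,1]*z,z],-1)
    W=(P-c["t"])@c["R"]; W[z==0]=np.nan
    return W
def rect(pts):
    """centre, yaw of the long side, (long, short), from xy points"""
    (cx,cy),(w,h),a=cv2.minAreaRect((pts[:,:2]*1000).astype(np.float32))
    if w<h: w,h,a=h,w,a+90
    return np.array([cx,cy])/1000,np.deg2rad((a+90)%180-90),(w,h)
def poses(cam="top"):
    c=capture(cam); W=cloud(c)
    for q,px,lo in [("ridged_roller",(363,210),.02),("reflex_stick",(313,192),.011),("cork_block",(128,190),.025),("pumice",(314,254),.012),("kit_box",(223,185),.02)]:
        d=min(silhouettes(cam,q),key=lambda d:np.hypot(*(np.array(d["xy"])-px)))
        m=cv2.dilate(d["region"].astype(np.uint8),np.ones((3,3)))>0
        p=W[m]; p=p[np.isfinite(p[:,0])]; p2=p[(p[:,2]>lo)&(p[:,2]<.1)]
        if len(p2)<5: print(q,"few",np.percentile(p[:,2],[5,50,95])); continue
        ctr,yaw,wh=rect(p2)
        print(q,np.round(d["xy"]),"ctr",ctr.round(4),"yaw",yaw.round(3),"size",np.round(wh,1),"z",np.percentile(p[:,2],[2,50,98]).round(3),len(p2))
    return c,W
E
python3 - <<'E'
from h import *
c,W=poses()
im=c["image"]; t=lambda u,v:cv2.resize(im[v-30:v+30,u-40:u+40],(400,300),interpolation=cv2.INTER_CUBIC)
cv2.imwrite("pics/crop.png",np.vstack([np.hstack([t(363,210),t(313,192)]),np.hstack([t(128,190),t(314,254)])]))
print("bench z",np.nanmedian(W[330:340,80:120,2]))
E
```

```text
ridged_roller [365. 210.] ctr [ 0.4836 -0.4259] yaw 0.24 size [132.5  50.6] z [-0.002  0.039  0.052] 673
reflex_stick [313. 189.] ctr [ 0.5524 -0.2816] yaw -0.0 size [131.7  27.8] z [-0.002  0.022  0.031] 327
cork_block [131. 188.] ctr [0.5532 0.28  ] yaw -0.19 size [76.3 47.2] z [-0.001  0.043  0.048] 444
pumice [312. 255.] ctr [ 0.3607 -0.2725] yaw -0.267 size [55.4 40. ] z [-0.001  0.028  0.034] 255
kit_box [224. 184.] ctr [ 0.5561 -0.0111] yaw 1.45 size [254.7 186.3] z [-0.     0.005  0.029] 810
bench z -0.00024397004746337685
```

View pics/crop.png

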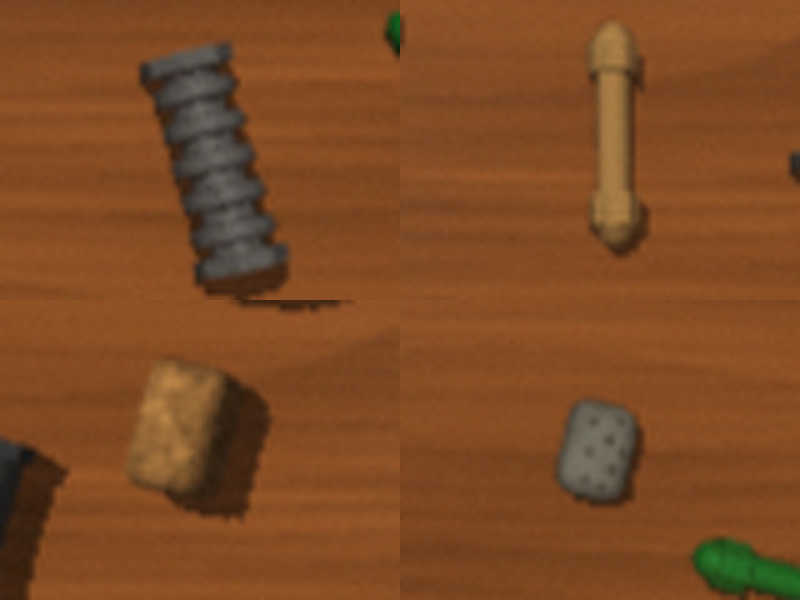

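The crops confirm all four: five rings on the roller, a pale symmetric stick, the cork block, and the pumice with its pores facing up. I place the roller first.

```bash
cat >> h.py <<'E'
from scipy.spatial.transform import Rotation as Rn
BOX=np.array([.5561,-.0111]); BYAW=1.45-np.pi/2
UP=.20
def quat(a): return Rn.from_matrix(np.array([[np.cos(a),np.sin(a),0],[np.sin(a),-np.cos(a),0],[0,0,-1]]).T).as_quat()
def pick_q(xy,a,zs):
    best=None
    for k in (a,a+np.pi):
        s=[inverse_kinematics([*xy,z],quat(k)) for z in zs]
        if any(j is None for j in s): continue
        if best is None or abs(s[0][5])<best[0]: best=(abs(s[0][5]),quat(k))
    return best[1]
def bay(x,y):
    c,s=np.cos(BYAW),np.sin(BYAW); return BOX+[c*x-s*y,s*x+c*y]
def pick(xy,yaw,z,opening):
    q=pick_q(xy,yaw,(UP,z)); move_ptp([*xy,UP],q); move_gripper(opening)
    servo_line([*xy,z+.05],rate=.25)
    hit=servo_line([*xy,z],rate=.08,contact_N=8)
    print("pick hit",hit,current_position().__repr__())
    if hit: return False
    g=move_gripper(0.0); print("gap",current_finger_gap(),"grip",current_grip_force())
    servo_line([*xy,z+.03],rate=.08); servo_line([*xy,UP],rate=.3)
    print("gap lifted",current_finger_gap()); return True
def place(xy,z,opening):
    "z: TCP height at which the piece should rest"
    q=pick_q(xy,BYAW,(UP,z)); move_ptp([*xy,UP],q)
    servo_line([*xy,z+.03],rate=.2)
    hit=servo_line([*xy,z-.003],rate=.025,contact_N=3)
    print("set down",hit,"z err",current_position()[2]-z,"gap",current_finger_gap())
    return hit
def release(opening):
    move_gripper(opening); p=np.array(current_position())
    servo_line([p[0],p[1],p[2]+.06],rate=.08); servo_line([p[0],p[1],UP],rate=.3)
    print("clock",current_clock())
E
python3 - <<'E'
from h import *
if pick([.4836,-.4259],.24,.019,.075):
    if place(bay(0,-8e-3),.023,.07): release(.066)
E
```

```text
pick hit False array([ 0.4836581 , -0.42596709,  0.01887638])
gap 0.04713578406414069 grip 30.000803768634796
gap lifted 0.04746216881612078
set down True z err 0.00028311691733298727 gap 0.047068420857456356
clock 11.3583
```

```bash
python3 - <<'E'
from h import *
if pick([.5524,-.2816],0.0,.006,.05):
    if place(bay(0,-83e-3),.010,.03): release(.034)
move_ptp([.45,-.35,.25],quat(0))
c=capture("top")
cv2.imwrite("pics/b1.png",cv2.resize(c["image"][135:235,150:290],(784,560),interpolation=cv2.INTER_CUBIC))
E
```

```text
pick hit False array([ 0.55244694, -0.28166008,  0.0058829 ])
gap 0.019268805898060692 grip 30.00010907649994
gap lifted 0.01912207089805016
set down True z err 0.00023712199225649384 gap 0.019578741078540466
clock 20.925
```

View pics/b1.png

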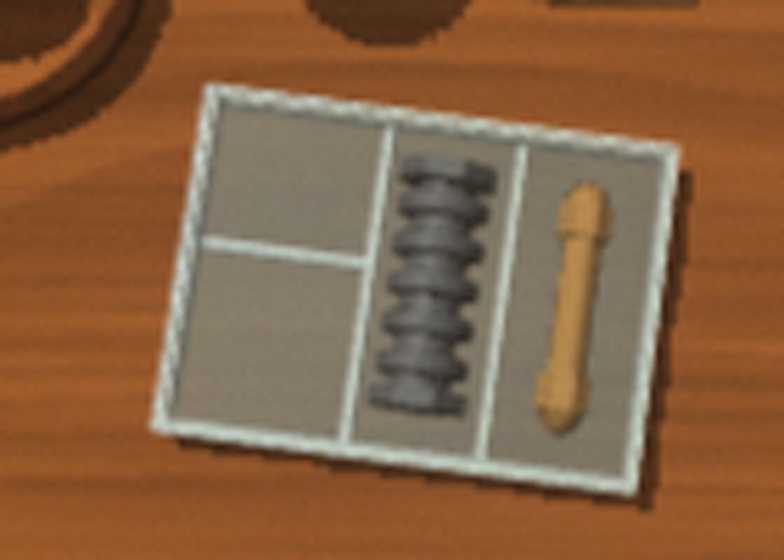

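The roller (430,285) and stick (573,305) lie in their bays, clear of the walls. Next are the cork and then the pumice.

```bash
python3 - <<'E'
from h import *
ok=False
if pick([.5532,.28],-.19,.019,.07):
    if place(bay(-39e-3,73e-3),.023,.03): release(.056); ok=True
if ok and pick([.3607,-.2725],-.267,.008,.064):
    if place(bay(49e-3,75e-3),.012,.03): release(.050)
move_ptp([.45,-.35,.25],quat(0))
c=capture("top")
cv2.imwrite("pics/b2.png",cv2.resize(c["image"][135:235,150:290],(784,560),interpolation=cv2.INTER_CUBIC))
cv2.imwrite("pics/top2.png",cv2.resize(c["image"],(800,600)))
E
```

```text
pick hit False array([0.55326516, 0.28002262, 0.01887827])
gap 0.04763808840548094 grip 29.967598021030426
gap lifted 0.04798936354039169
set down True z err 0.00037181866816986264 gap 0.04760387794567926
clock 32.8
pick hit False array([ 0.36097663, -0.27273458,  0.00836116])
gap 0.04000984042248507 grip 29.799250066280365
gap lifted 0.03996589554470948
set down True z err 0.0002534992578757528 gap 0.03964794577026554
clock 44.55
```

View pics/b2.png

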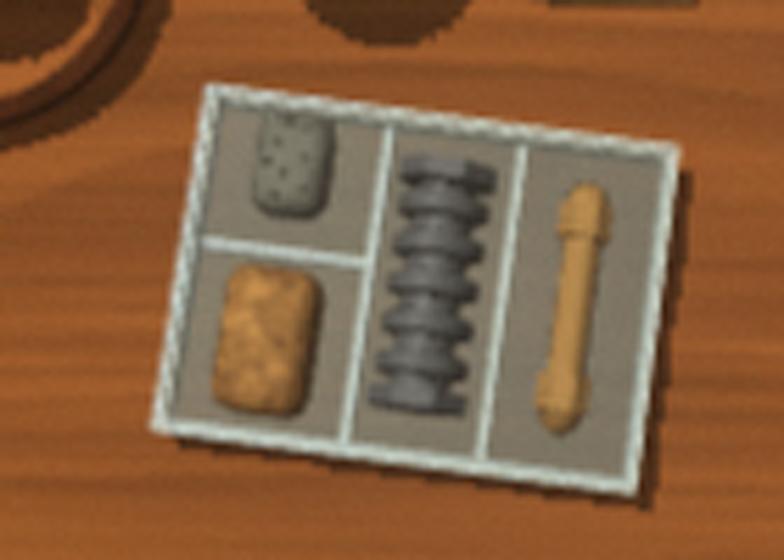

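View pics/top2.png

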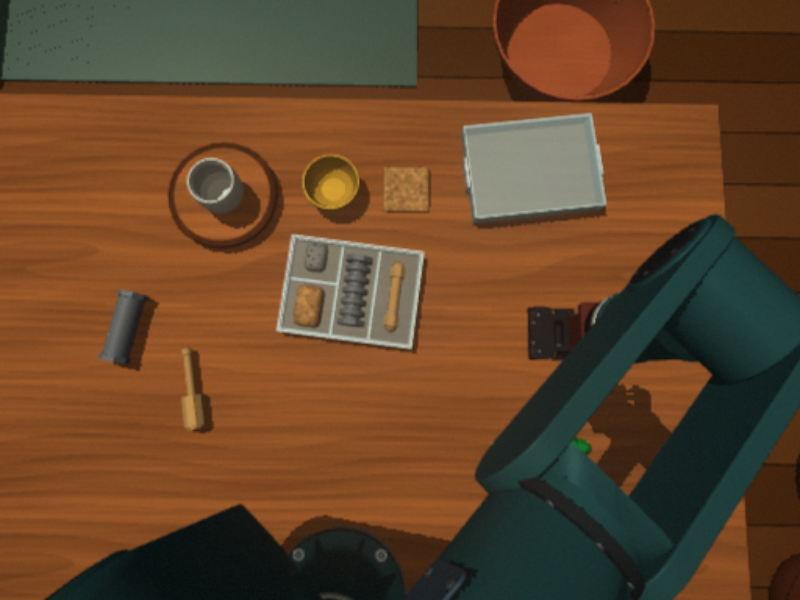

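The pumice (292,163) and cork (267,340) are in their bays, pores up. The pumice looks shifted towards the far wall, which parallax can explain, so I check it with depth. The other objects haven't moved.

```bash
python3 - <<'E'
from h import *
c=capture("top"); W=cloud(c); d0=W-np.r_[BOX,0]
co,s=np.cos(BYAW),np.sin(BYAW)
bx=co*d0[...,0]+s*d0[...,1]; by=-s*d0[...,0]+co*d0[...,1]
for n,x,y,hx,hy,lo in [("roller",0,-8,86,34,.03),("stick",0,-83,86,37,.02),("cork",-39,75,47,45,.03),("pumice",49,75,37,45,.02)]:
    m=(abs(bx*1000-x)<hx+3)&(abs(by*1000-y)<hy-1)&(W[...,2]>lo)&(W[...,2]<.08)
    p=np.stack([bx[m],by[m]],-1); ctr,yaw,wh=rect(p)
    A=np.c_[p,np.ones(len(p))]
    print(n,(ctr*1000-[x,y]).round(1),yaw.round(3),np.round(wh),"top z",np.percentile(W[...,2][m],[50,95]).round(3))
E
```

```text
roller [0.4 0.2] -0.006 [175.  50.] top z [0.046 0.055]
stick [-0.1 -1.2] 0.0 [178.  69.] top z [0.028 0.033]
cork [-1.  -2.8] -0.002 [75. 48.] top z [0.048 0.052]
pumice [-0.  -0.1] 1.568 [88. 80.] top z [0.032 0.037]
```

```bash
python3 -c "
from bench import *
print(close_job())"
```

```text
the job is handed in; nothing more can be done
None
```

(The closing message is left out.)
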